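# Lay out sorted medicine packs for the stock record

### The job

Lay out the four small medicine packs on the mat, all flat and with their long sides lined up with those of the large cartons: put the silver blister bundle in the middle of the empty outline between the two large cartons, and lay the blue-banded carton centred on top of it. Put the black blister bundle in the middle of the empty outline directly behind the green-patterned carton (on its side away from the robot), and lay the orange-ended carton centred on top of the pink-banded carton. Leave the two large cartons where they stand, and do not disturb the bottle, the jar and the tape roll.

Things in the scene. Friction and masses are not known exactly. Their poses are not given: they have to be found in the camera images.
- mat: light blue mat, 200 (x) x 330 (y) x 2 mm thick, fixed, turned up to 12 degrees. Origin: centre of its underside; x away from the robot, y to the robot's left. White outlines: front row (x = -50 mm) at y = -105, 0, +105 mm, the outer two holding the large cartons; back row (x = +50 mm) at y = -105, +105 mm. The empty ones are 56 (x) x 92 (y) mm.
- pink_carton: large white carton with pink bands, 62 (x) x 88 (y) x 50 mm high, 0.45 kg, standing in the left or the right outer outline of the mat's front row, square to the mat with the same axes as the mat. Origin: centre of its underside, on the mat. Loose; not to be moved.
- green_carton: large white carton with green sides and green diamonds on top, 62 (x) x 88 (y) x 50 mm high, 0.45 kg, in the other outer front outline, square to the mat with the mat's axes. Origin: centre of its underside, on the mat; the centre of the empty outline behind it is at x = +100 mm, y = 0 in its frame. Loose; not to be moved.
- silver_bundle: bundle of silver foil blister strips with a yellow band round its middle, 46 (x) x 82 (y) x 36 mm high, flat top, about 0.11 kg, lying flat on the table beside the mat. Origin at the centre of its underside; x across its width, y along its length, z up. Loose.
- black_bundle: bundle of black blister strips with a yellow band round its middle, 46 (x) x 82 (y) x 36 mm high, flat top, about 0.11 kg, lying flat on the table beside the mat. Origin at the centre of its underside; x across its width, y along its length, z up. Loose.
- orange_carton: small white carton with orange ends, 46 (x) x 80 (y) x 30 mm high, about 0.07 kg, lying flat on the table beside the mat. Origin at the centre of its underside; x across its width, y along its length, z up. Loose.
- blue_carton: small white carton with one blue band along its length, 44 (x) x 74 (y) x 26 mm high, about 0.06 kg, lying flat on the table beside the mat. Origin at the centre of its underside; x across its width, y along its length, z up. Loose.
- amber_bottle: bystander: amber bottle with a white cap, 48 mm across, 85 mm high, standing on the table near the work. Origin at the centre of its underside.
- white_jar: bystander: white jar with a green cap, 52 mm across, 62 mm high, standing beyond the mat. Origin at the centre of its underside.
- tape_roll: bystander: tan roll of packing tape lying flat, 84 mm across, 24 mm high. Origin at the centre of its underside.
Not all that is in view belongs to the job. What is shaped like the orange_carton but turquoise is not meant.

How it is judged:
By the outcome, as a careful person would: the job done as asked, in the order asked, and still so for the second after the job is handed in, with the robot touching nothing.
It also fails if it takes over 99 s, if anything falls off the work surface, if the arm or the gripper's body presses on something with over 40 N, if the wrist force passes 120 N, or if a joint passes its speed limit or range.

### The arm

A 6-joint arm with a two-finger parallel gripper is mounted at the origin on the work surface. World frame = base frame: x ahead of the robot, y to its left, z up, the work surface at z = 0. Lengths are in m, angles in rad, forces in N, time in s.
With the tool pointing down it reaches from about 0.275 to 0.775 m from the base axis. Payload 14.6 kg.
Tool frame: the origin (TCP) lies midway between the tips of the shut fingers; the grasp point (between the pads) lies 19 mm behind it; z points along the fingers, y is the line along which they close (so a half turn about z gives the same grasp; the last joint's range is limited). The gripper opens to 85 mm and grips with 20 to 120 N. Pads are 22 mm wide; open, the fingers measure 114 mm over their backs; the gripper's body (76 mm by 85 mm) begins 54 mm behind the grasp point. The pads swing forward as they close: fully open they stand 13 mm farther back than shut.
Start: joints at [-1.295, 0.263, -0.048, 1.259, 0, 1.415], TCP at [0.219, -0.477, 0.231] pointing down, gripper open.
Joint ranges: [-2.65, 2.65], [-0.89, 1.7], [-1.18, 1.37], [-2.13, 2.11], [-1.35, 1.29], [-3.14, 3.14]. Speed limits (rad/s): [1.89, 1.89, 2.57, 2.79, 3.14, 3.14].

### API

Orientations are given as a rotation vector (axis times angle).
In Python, from bench import manip gives the robot as it stands.
- The arm moves only by the tool step_arm, never from a script. Its argument "commands" is one flat list of numbers, 7 for each row, row after row: the shift along the world's x, y, z in m, then the turn, a rotation vector about the world's x, y, z in rad, then the gripper's target within -1 to 1 (fully open at 1, half-way at 0, shut at -1). A call has 1 to 8 rows; each row is the pose to reach, as a shift and turn from the pose commanded when the call began; what a row does not reach only later rows make up. A row lasts 1/12 s, in which the tool goes at most 41.7 mm and 7.16 degrees, less where a joint would pass 70% of its speed; a pose out of reach is approached as far as the arm can. A call with a gripper value outside its range is refused whole. The fingers move at their own pace and stop on an object; "force" is the grip in N (left out, the last holds). Time passes only in rows, so rows that repeat a pose let the fingers close. It gives the time, the measured TCP pose, the force, the opening and the grip force at its end, in the units of the state.
- manip.get_obs(): the state, without advancing time (a new reading comes with each control period).
- manip.capture(name): name is "scene" or "top"; returns a dict with "pixels" (400x640x3 uint8, blue, green, red), "depth" (400x640 float32, m along the optical axis (not along the pixel's ray), 0 where there is no reading), "fx", "fy", "cx", "cy" (pixels), "R" (3x3) and "t" (3): a world point X has camera coordinates R X + t. Camera axes: x right, y down, z forward; pixel columns grow to the right and rows downward; lengths in m; the calibration is good to about 2 mm. A picture is of the moment at which its call begins.
- manip.hand_in(): hands the job in; it is judged then, once.
The state is a dict: "clock": time; "joint_positions": joint angles; "joint_velocities": joint speeds; "joint_efforts": joint torques, N m; "tcp_pos": TCP position; "ee_rot": TCP orientation; "force": force on the tool from outside, world axes, zero at the start; "torque": the same for the moment, N m; "gripper_width": opening from 0.0 (shut) to 1.0 (fully open); "finger_force": force on a finger pad.
Only numpy, scipy, OpenCV 4.12 (cv2) and the standard library are available. Lean on these libraries where they do the work, as an engineer would, in place of code of your own. Each camera call takes 0.05 s, during which the arm holds its last target. There are 200 camera calls.

## Working session

There is one attempt and no reset: what is moved stays moved. The work goes in short steps, Python scripts to look and compute and a tool call to move; the robot and the scene stay as the last step left them, time stands still between calls to the robot, and variables do not carry over. Pictures are saved under pics/ and viewed, at most 14 in all, crops included, and the job is handed in when it is done.

Besides the shell and the picture viewer there is one more tool, called after ">>>" as name(argument=value, ...) on one line, values as JSON. step_arm: Moves the arm, as the interface text tells. Its arguments: {"type":"object","properties":{"commands":{"type":"array","items":{"type":"number"}},"force":{"type":"number"}},"required":["commands"]}

```bash
mkdir -p pics; python3 - <<'E'
from bench import manip
import cv2,numpy as np
for n in("scene","top"):
    c=manip.capture(n); cv2.imwrite(f"pics/{n}0.png",c["pixels"]); np.savez(f"{n}0.npz",**c)
    print(n,c["fx"],c["cx"],c["cy"],(-c["R"].T@c["t"]).round(3),c["R"].round(3).tolist(),(c["depth"]>0).mean())
print(manip.get_obs())
E
```

```text
scene 513.3370390446718 315.35454905728085 203.94890726730492 [1.38  0.642 1.195] [[-0.598, 0.801, 0.004], [0.596, 0.448, -0.666], [-0.535, -0.396, -0.746]] 0.99602734375
top 425.9130049542312 323.88871708628625 199.92825003594115 [0.44  0.028 1.282] [[0.013, -1.0, -0.008], [-0.996, -0.012, -0.09], [0.09, 0.01, -0.996]] 0.996015625
{'clock': 0.1, 'joint_positions': array([-1.29530925e+00,  2.63486661e-01, -4.88252718e-02,  1.25939958e+00,
        8.16158367e-06,  1.41550867e+00]), 'joint_velocities': array([-8.71826505e-05, -1.11045437e-03,  3.15439433e-03,  8.18417876e-04,
        1.05128295e-03,  1.26388703e-03]), 'joint_efforts': array([ 2.25838354e-03, -6.38573456e+01,  3.85067725e+01,  9.91302106e-03,
       -2.12303444e-04,  2.74134737e-05]), 'tcp_pos': array([ 0.21916869, -0.47681855,  0.23088488]), 'ee_rot': array([-3.06810910e+00, -6.71244248e-01,  7.35268833e-05]), 'force': array([-0.89118086,  0.68560974,  0.26241933]), 'torque': array([ 0.02391024, -0.00457423,  0.01937851]), 'finger_force': 0.0, 'gripper_width': 0.9999131873286006}
```

View pics/scene0.png

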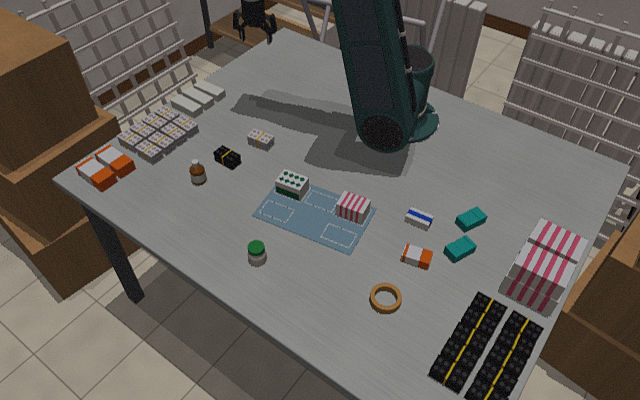

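View pics/top0.png

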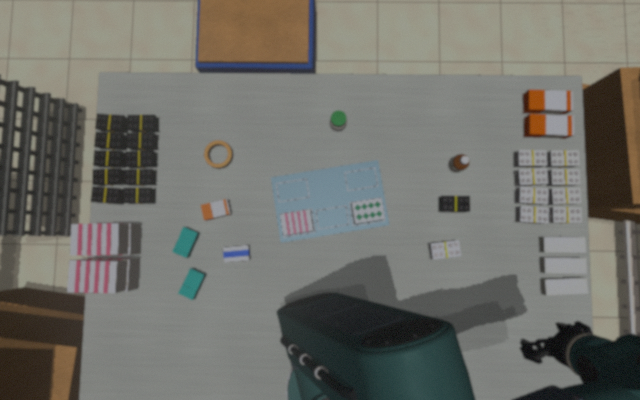

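The top view shows the mat at about (330,200), with pink left at (297,223) and green right at (368,211). Silver is at (446,249), black (454,204), orange (215,209), blue (236,253) and the bottle (459,162). The scene view agrees. Next I'll measure in both views.

```bash
cat > h.py <<'E'
import numpy as np,cv2
def pts(c):
    v,u=np.mgrid[:400,:640]; d=c["depth"].astype(float)
    P=np.stack([(u-c["cx"])/c["fx"]*d,(v-c["cy"])/c["fy"]*d,d],-1)
    return (P-c["t"])@c["R"]
def ray(c,uv,z):
    uv=np.atleast_2d(np.asarray(uv,float)); d=np.c_[(uv[:,0]-c["cx"])/c["fx"],(uv[:,1]-c["cy"])/c["fy"],np.ones(len(uv))]@c["R"]
    o=-c["R"].T@c["t"]; return o+d*((z-o[2])/d[:,2])[:,None]
def proj(c,X):
    p=c["R"]@np.asarray(X,float)+c["t"]; return np.array([c["fx"]*p[0]/p[2]+c["cx"],c["fy"]*p[1]/p[2]+c["cy"]])
def topface(c,uv,lo=.012,tol=.006):
    """component of the height map round uv: top height, then its top-face rect by rays onto that plane"""
    P=pts(c); z=P[...,2]; u,v=map(int,np.round(uv)); zt=np.median(z[v-1:v+2,u-1:u+2])
    m=((abs(z-zt)<tol)&(c["depth"]>0)).astype(np.uint8); n,l=cv2.connectedComponents(m,connectivity=4)
    m=l==l[v,u]; zt=np.median(z[m]); vv,uu=np.nonzero(m)
    X=ray(c,np.c_[uu,vv],zt)[:,:2]; r=cv2.minAreaRect((X*1000).astype(np.float32)); (cx,cy),(w,h),a=r
    b=cv2.boxPoints(r); e=[b[1]-b[0],b[2]-b[1]]; e=max(e,key=np.linalg.norm); ang=np.degrees(np.arctan2(e[1],e[0]))%180
    return dict(z=zt,c=np.r_[cx,cy]/1000,mean=X.mean(0),size=sorted((round(w),round(h))),long=ang,n=int(m.sum()))
E
python3 - <<'E'
from h import *
T=dict(np.load("top0.npz"));S=dict(np.load("scene0.npz"))
seeds=dict(pink=(297,223),green=(368,211),silver=(446,249),black=(454,204),orange=(215,209),blue=(236,253),tape=(205,155),jar=(338,117),bottle=(459,162),turq=(186,241),turq2=(192,283))
for k,s in seeds.items():
    P=pts(T); a=topface(T,s); q=proj(S,[*a["mean"],a["z"]]); b=topface(S,q)
    for n,r in(("T",a),("S",b)): print(k,n,r["z"].round(4),r["c"].round(4),r["mean"].round(4),r["size"],round(r["long"],1),r["n"])
for n,c,rg in(("T",T,(265,150,395,250)),("S",S,(240,165,385,260))):
    hsv=cv2.cvtColor(c["pixels"],cv2.COLOR_BGR2HSV); m=cv2.inRange(hsv,(95,60,60),(110,255,255)); z=np.zeros_like(m); x0,y0,x1,y1=rg; z[y0:y1,x0:x1]=m[y0:y1,x0:x1]
    zz=pts(c)[...,2]; k=z>0; print(n,"mat z",np.median(zz[k]), "table z", np.median(zz[150:160,260:270]) if n=="T" else 0)
    vv,uu=np.nonzero(cv2.morphologyEx(z,cv2.MORPH_OPEN,np.ones((3,3))));X=ray(c,np.c_[uu,vv],.002)[:,:2]*1000; r=cv2.minAreaRect(X.astype(np.float32)); print(r)
p=T["pixels"]; cv2.imwrite("pics/topz.png",cv2.resize(p[145:305,170:490],None,fx=2.5,fy=2.5,interpolation=cv2.INTER_CUBIC))
p=S["pixels"]; cv2.imwrite("pics/scz.png",cv2.resize(p[120:310,200:500],None,fx=2.6,fy=2.6,interpolation=cv2.INTER_CUBIC))
E
```

```text
pink T 0.0541 [0.4871 0.1202] [0.487  0.1202] [62, 88] 99.8 642
pink S 0.0541 [0.4859 0.1213] [0.4855 0.1216] [68, 89] 100.6 469
green T 0.054 [ 0.5233 -0.0862] [ 0.5232 -0.0864] [62, 88] 100.2 650
green S 0.0539 [ 0.5226 -0.0852] [ 0.5219 -0.0852] [68, 90] 100.2 419
silver T 0.038 [ 0.4138 -0.312 ] [ 0.4136 -0.3116] [47, 83] 97.9 455
silver S 0.0375 [ 0.4129 -0.3107] [ 0.4122 -0.311 ] [54, 83] 97.9 243
black T 0.0382 [ 0.5491 -0.3429] [ 0.5487 -0.3423] [44, 83] 90.7 448
black S -0.0008 [ 0.2165 -0.1764] [ 0.405  -0.0662] [1937, 3093] 127.2 244441
orange T 0.0314 [0.5233 0.3613] [0.5232 0.3619] [47, 82] 104.0 420
orange S 0.0317 [0.5221 0.3623] [0.5216 0.3625] [53, 80] 104.5 400
blue T 0.0275 [0.3942 0.2975] [0.3943 0.2974] [44, 75] 95.5 372
blue S 0.0285 [0.3935 0.2985] [0.3931 0.2989] [52, 75] 98.7 294
tape T 0.0253 [0.6895 0.3612] [0.6898 0.3623] [81, 82] 1.8 313
tape S 0.0019 [0.6791 0.3589] [0.6792 0.3592] [50, 52] 155.9 265
jar T 0.0639 [0.7921 0.0033] [0.7921 0.0023] [44, 45] 0.6 198
jar S 0.0636 [0.7905 0.0039] [0.7917 0.0036] [44, 49] 41.7 189
bottle T 0.0651 [ 0.6669 -0.3496] [ 0.666  -0.3492] [24, 32] 15.6 48
bottle S 0.065 [ 0.6646 -0.3463] [ 0.6657 -0.3471] [19, 26] 13.0 26
turq T 0.0315 [0.4256 0.4481] [0.4256 0.4481] [48, 80] 157.9 431
turq S 0.0319 [0.4253 0.4489] [0.4248 0.449 ] [49, 85] 157.4 391
turq2 T 0.0313 [0.3053 0.4242] [0.3052 0.4242] [48, 81] 156.3 455
turq2 S 0.0322 [0.3046 0.4247] [0.3043 0.4251] [50, 84] 156.6 341
T mat z 0.004145529611139558 table z 0.0015699829515753686
((0.0, 0.0), (0.0, 0.0), 0.0)
S mat z 0.004041042231598794 table z 0
((551.8034057617188, 25.284988403320312), (198.1771240234375, 328.3245849609375), 10.152278900146484)
```

View pics/topz.png

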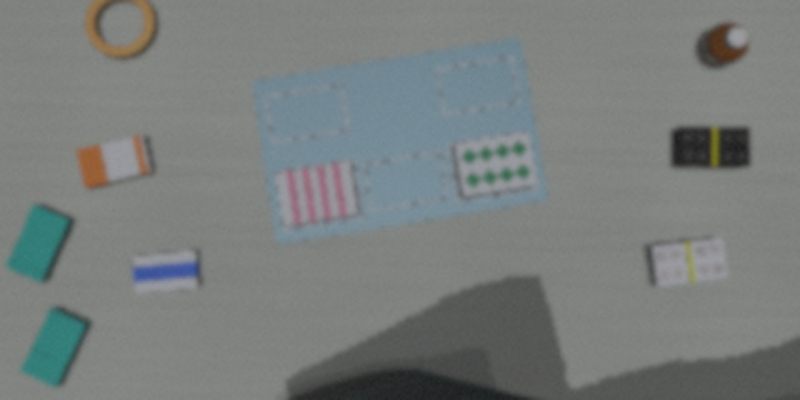

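View pics/scz.png

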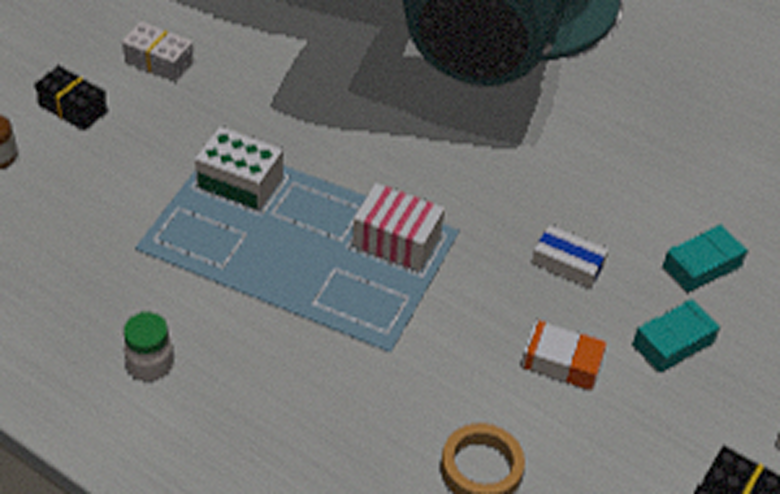

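Top crop: the mat carries three empty outlines, silver and black lie at right, and blue and orange at left. The scene crop confirms the same layout. Both views agree to about 1 mm, and heights match the text with about +2 mm bias.

From the carton centres, the mat yaw is 10.0° and their spacing is 0.2096 m, against 0.210 m expected. Targets are silver at (0.505, 0.017) and black at (0.6215, -0.068). First I'll go to silver.

>>> step_arm(commands=[0.194, 0.1655, -0.05, 0, 0, 1.278, 1, 0.194, 0.1655, -0.05, 0, 0, 1.278, 1, 0.194, 0.1655, -0.05, 0, 0, 1.278, 1, 0.194, 0.1655, -0.05, 0, 0, 1.278, 1, 0.194, 0.1655, -0.05, 0, 0, 1.278, 1, 0.194, 0.1655, -0.05, 0, 0, 1.278, 1, 0.194, 0.1655, -0.05, 0, 0, 1.278, 1, 0.194, 0.1655, -0.05, 0, 0, 1.278, 1], force=40)

```text
clock: 0.77
tcp_pos: [0.4148, -0.309, 0.1803]
ee_rot: [-2.36, -2.071, -0.0]
force: [0.2, -0.8, 0.6]
gripper_width: 0.999
finger_force: 0.0
```

>>> step_arm(commands=[0, 0, -0.03, 0, 0, 0.277, 1, 0, 0, -0.06, 0, 0, 0.277, 1, 0, 0, -0.08, 0, 0, 0.277, 1, 0, 0, -0.08, 0, 0, 0.277, 1, 0, 0, -0.08, 0, 0, 0.277, 1])

```text
clock: 1.18
tcp_pos: [0.4128, -0.3111, 0.101]
ee_rot: [-2.065, -2.365, -0.0]
force: [0.6, -0.7, -0.1]
gripper_width: 1.0
finger_force: 0.0
```

```bash
cat > o.py <<'E'
import numpy as np
from bench import manip
from scipy.spatial.transform import Rotation as R
o=manip.get_obs(); M=R.from_rotvec(o["ee_rot"]).as_matrix()
print(round(o["clock"],2),o["tcp_pos"].round(4),"yaw",np.degrees(np.arctan2(M[1,1],M[0,1])).round(2),"z",M[:,2].round(3),"q",o["joint_positions"].round(2),"F",o["force"].round(1),"w",round(o["gripper_width"],3),round(o["finger_force"],1))
E
python3 o.py
```

```text
1.18 [ 0.4128 -0.3111  0.101 ] yaw 7.75 z [-0.001  0.001 -1.   ] q [-0.8   0.33 -0.33  0.92 -0.    0.63] F [ 0.6 -0.7 -0.1] w 1.0 0.0
```

>>> step_arm(commands=[0.0005, 0, -0.04, 0, 0, 0, 1, 0.0005, 0, -0.075, 0, 0, 0, 1, 0.0005, 0, -0.096, 0, 0, 0, 1, 0.0005, 0, -0.096, 0, 0, 0, 1, 0.0005, 0, -0.096, 0, 0, 0, -1, 0.0005, 0, -0.096, 0, 0, 0, -1, 0.0005, 0, -0.096, 0, 0, 0, -1, 0.0005, 0, -0.096, 0, 0, 0, -1])

```text
clock: 1.85
tcp_pos: [0.4146, -0.3125, 0.0073]
ee_rot: [2.062, 2.366, -0.001]
force: [-0.9, -0.5, 7.5]
gripper_width: 0.53
finger_force: 39.6
```

>>> step_arm(commands=[0, 0, 0, 0, 0, 0, -1, 0, 0, 0, 0, 0, 0, -1, 0, 0, 0, 0, 0, 0, -1, 0, 0, 0, 0, 0, 0, -1])

```text
clock: 2.18
tcp_pos: [0.4146, -0.3125, 0.0073]
ee_rot: [2.062, 2.366, -0.001]
force: [-1.9, 0.9, 12.2]
gripper_width: 0.53
finger_force: 40.0
```

>>> step_arm(commands=[0, 0, 0.03, 0, 0, 0, -1, 0, 0, 0.07, 0, 0, 0, -1, 0, 0, 0.11, 0, 0, 0, -1, 0.02, 0.034, 0.13, 0, 0, 0.039, -1, 0.03, 0.073, 0.13, 0, 0, 0.039, -1, 0.04, 0.11, 0.13, 0, 0, 0.039, -1, 0.05, 0.148, 0.13, 0, 0, 0.039, -1, 0.06, 0.187, 0.13, 0, 0, 0.039, -1])

```text
clock: 2.85
tcp_pos: [0.4742, -0.123, 0.1368]
ee_rot: [2.017, 2.406, 0.001]
force: [1.5, -0.2, -0.5]
gripper_width: 0.531
finger_force: 42.7
```

>>> step_arm(commands=[0.01, 0.038, 0, 0, 0, 0, -1, 0.02, 0.077, 0, 0, 0, 0, -1, 0.03, 0.115, 0, 0, 0, 0, -1, 0.0317, 0.1414, 0, 0, 0, 0, -1, 0.0317, 0.1414, 0, 0, 0, 0, -1, 0.0317, 0.1414, 0, 0, 0, 0, -1, 0.0317, 0.1414, 0, 0, 0, 0, -1])

```text
clock: 3.43
tcp_pos: [0.5056, 0.0166, 0.136]
ee_rot: [2.017, 2.407, 0.001]
force: [1.2, -0.1, -1.0]
gripper_width: 0.532
finger_force: 42.7
```

```bash
python3 o.py; python3 - <<'E'
from h import *
from bench import manip
S=manip.capture("scene");T=manip.capture("top"); np.savez("s1.npz",**S)
a=[S["pixels"][100:240,230:430],T["pixels"][120:260,250:450]]
cv2.imwrite("pics/hold1.png",cv2.resize(np.hstack(a),None,fx=2,fy=2))
E
```

```text
3.43 [0.5056 0.0166 0.136 ] yaw 10.09 z [ 0.001 -0.    -1.   ] q [-0.13  0.28 -0.29  1.   -0.    1.27] F [ 1.2 -0.1 -1. ] w 0.532 42.7
```

View pics/hold1.png

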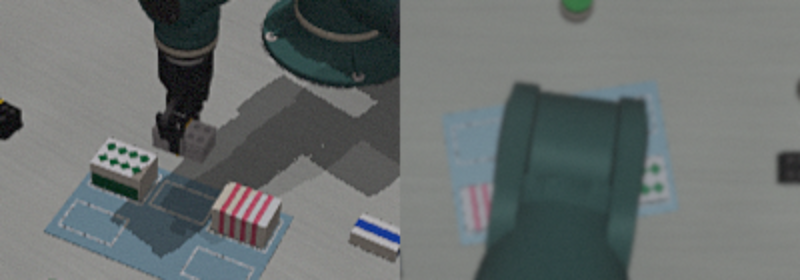

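Silver is held level and centred over its outline. Lowering and releasing it.

>>> step_arm(commands=[0, 0, -0.04, 0, 0, 0, -1, 0, 0, -0.08, 0, 0, 0, -1, 0, 0, -0.11, 0, 0, 0, -1, 0, 0, -0.12, 0, 0, 0, -1, 0, 0, -0.1255, 0, 0, 0, -1, 0, 0, -0.1255, 0, 0, 0, -1, 0, 0, -0.1255, 0, 0, 0, -1])

```text
clock: 4.12
tcp_pos: [0.5057, 0.0159, 0.0103]
ee_rot: [2.019, 2.406, 0.0]
force: [1.3, 0.3, -0.9]
gripper_width: 0.532
finger_force: 43.9
```

>>> step_arm(commands=[0, 0, 0, 0, 0, 0, 0.5, 0, 0, 0, 0, 0, 0, 0.5, 0, 0, 0, 0, 0, 0, 0.5, 0, 0, 0, 0, 0, 0, 0.5])

```text
clock: 4.45
tcp_pos: [0.5057, 0.0167, 0.0101]
ee_rot: [2.018, 2.407, 0.0]
force: [-0.3, 0.5, 1.3]
gripper_width: 0.752
finger_force: 0.0
```

>>> step_arm(commands=[0, 0, 0.03, 0, 0, 0, 0.5, 0, 0, 0.07, 0, 0, 0, 0.7, 0, 0, 0.11, 0, 0, 0, 1, -0.02, 0.03, 0.12, 0, 0, -0.063, 1, -0.034, 0.068, 0.12, 0, 0, -0.063, 1, -0.048, 0.106, 0.12, 0, 0, -0.063, 1, -0.062, 0.144, 0.12, 0, 0, -0.063, 1, -0.076, 0.182, 0.12, 0, 0, -0.063, 1])

```text
clock: 5.12
tcp_pos: [0.4286, 0.2004, 0.1302]
ee_rot: [2.093, 2.342, 0.001]
force: [1.6, -0.2, -1.2]
gripper_width: 0.998
finger_force: 0.0
```

>>> step_arm(commands=[-0.013, 0.037, 0, 0, 0, 0, 1, -0.026, 0.074, 0, 0, 0, 0, 1, -0.0355, 0.1, 0, 0, 0, 0, 1, -0.0355, 0.1, 0, 0, 0, 0, 1, -0.0355, 0.1, 0, 0, 0, 0, 1])

```text
clock: 5.53
tcp_pos: [0.3933, 0.2999, 0.1298]
ee_rot: [2.089, 2.346, 0.0]
force: [-0.1, -0.0, -0.6]
gripper_width: 0.998
finger_force: 0.0
```

```bash
python3 o.py; python3 - <<'E'
from h import *
from bench import manip
S=manip.capture("scene"); T=manip.capture("top")
for c in(S,T):
    a=topface(c,proj(c,[.505,.0173,.04])); print({k:np.round(v,4) for k,v in a.items()})
a=[S["pixels"][100:240,230:430],T["pixels"][120:260,250:450]]
cv2.imwrite("pics/p2.png",cv2.resize(np.hstack(a),None,fx=2,fy=2))
E
```

```text
5.53 [0.3933 0.2999 0.1298] yaw 6.63 z [ 0. -0. -1.] q [ 0.49  0.27 -0.33  0.97 -0.    1.94] F [-0.1 -0.  -0.6] w 0.998 0.0
{'z': np.float64(0.04), 'c': array([0.5056, 0.0175]), 'mean': array([0.506 , 0.0161]), 'size': array([50, 84]), 'long': np.float32(101.3247), 'n': np.int64(298)}
{'z': np.float64(0.0395), 'c': array([0.5085, 0.0166]), 'mean': array([0.5083, 0.0167]), 'size': array([46, 82]), 'long': np.float32(100.1534), 'n': np.int64(430)}
```

View pics/p2.png

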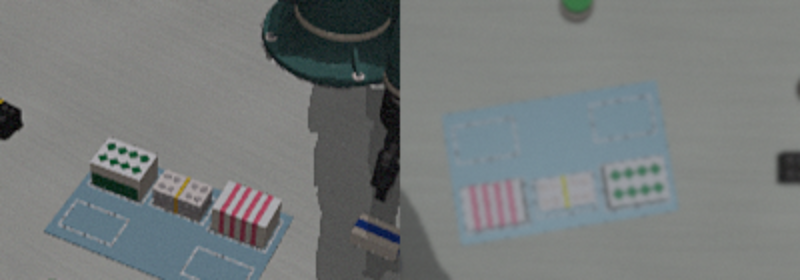

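>>> step_arm(commands=[0.0005, -0.001, -0.04, 0, 0, 0, 1, 0.0005, -0.001, -0.08, 0, 0, 0, 1, 0.0005, -0.001, -0.11, 0, 0, 0, 1, 0.0005, -0.001, -0.1205, 0, 0, 0, 1, 0.0005, -0.001, -0.1205, 0, 0, 0, 1, 0.0005, -0.001, -0.1205, 0, 0, 0, -1, 0.0005, -0.001, -0.1205, 0, 0, 0, -1, 0.0005, -0.001, -0.1205, 0, 0, 0, -1], force=35)

```text
clock: 6.3
tcp_pos: [0.3955, 0.298, 0.0105]
ee_rot: [2.093, 2.342, 0.003]
force: [0.7, 1.4, -0.8]
gripper_width: 0.607
finger_force: 0.0
```

>>> step_arm(commands=[0, 0, 0, 0, 0, 0, -1, 0, 0, 0, 0, 0, 0, -1, 0, 0, 0, 0, 0, 0, -1, 0, 0, 0, 0, 0, 0, -1])

```text
clock: 6.63
tcp_pos: [0.3953, 0.298, 0.0106]
ee_rot: [2.092, 2.342, 0.003]
force: [-1.0, -3.2, 9.2]
gripper_width: 0.509
finger_force: 34.9
```

```bash
python3 o.py
```

```text
6.63 [0.3953 0.298  0.0106] yaw 6.47 z [ 0.002  0.001 -1.   ] q [ 0.48  0.39 -0.52  0.65 -0.    1.94] F [-1.  -3.2  9.2] w 0.509 34.9
```

>>> step_arm(commands=[0, 0, 0.03, 0, 0, 0, -1, 0, 0, 0.07, 0, 0, 0, -1, 0, 0, 0.11, 0, 0, 0, -1, 0.02, -0.03, 0.13, 0, 0, 0.062, -1, 0.034, -0.068, 0.13, 0, 0, 0.062, -1, 0.048, -0.106, 0.13, 0, 0, 0.062, -1, 0.062, -0.144, 0.13, 0, 0, 0.062, -1, 0.076, -0.182, 0.13, 0, 0, 0.062, -1])

```text
clock: 7.3
tcp_pos: [0.471, 0.1141, 0.1404]
ee_rot: [2.017, 2.407, 0.002]
force: [1.2, 0.1, -0.7]
gripper_width: 0.507
finger_force: 37.2
```

>>> step_arm(commands=[0.013, -0.037, 0, 0, 0, 0, -1, 0.026, -0.074, 0, 0, 0, 0, -1, 0.0344, -0.0987, 0, 0, 0, 0, -1, 0.0344, -0.0987, 0, 0, 0, 0, -1, 0.0344, -0.0987, 0, 0, 0, 0, -1, 0.0344, -0.0987, 0, 0, 0, 0, -1])

```text
clock: 7.8
tcp_pos: [0.5046, 0.0175, 0.1397]
ee_rot: [2.019, 2.407, 0.001]
force: [-0.0, 0.7, -0.2]
gripper_width: 0.505
finger_force: 37.2
```

```bash
python3 o.py; python3 - <<'E'
from h import *
from bench import manip
S=manip.capture("scene")
cv2.imwrite("pics/h2.png",cv2.resize(S["pixels"][80:240,230:430],None,fx=3,fy=3))
E
```

```text
7.8 [0.5046 0.0175 0.1397] yaw 10.01 z [ 0.  0. -1.] q [-0.13  0.28 -0.29  1.01  0.    1.27] F [-0.   0.7 -0.2] w 0.505 37.2
```

View pics/h2.png

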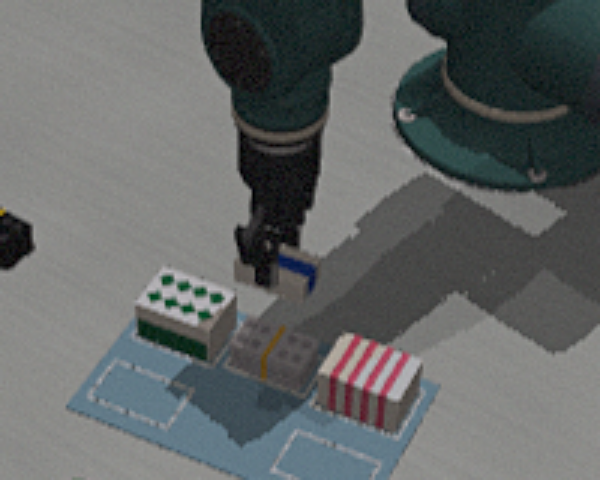

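The blue carton is held above the silver and may be slightly tilted, so I'll check with depth.

```bash
python3 - <<'E'
from h import *
from bench import manip
S=manip.capture("scene"); P=pts(S); X=P-[.505,.0175,0]; a=np.radians(10)
l=-X[...,0]*np.sin(a)+X[...,1]*np.cos(a); w=X[...,0]*np.cos(a)+X[...,1]*np.sin(a); z=P[...,2]
m=(abs(l)<.055)&(abs(w)<.035)&(z>.1)&(z<.2); m&=~(abs(l)<.012)
for b in np.arange(-.05,.056,.007):
    k=m&(abs(l-b)<.0035)
    if k.sum()>3: print(round(b,3),k.sum(),"z",np.percentile(z[k],[3,97]).round(4),"w",np.percentile(w[k],[3,97]).round(4))
E
```

```text
-0.036 11 z [0.1298 0.1561] w [0.0121 0.0214]
-0.029 15 z [0.1318 0.1592] w [0.0148 0.0231]
-0.022 15 z [0.1331 0.157 ] w [0.0172 0.023 ]
-0.015 13 z [0.1318 0.1588] w [-0.0174  0.0227]
0.013 47 z [0.1375 0.1974] w [-0.0312  0.0317]
0.02 41 z [0.1335 0.1601] w [-0.0182  0.0234]
0.027 41 z [0.133  0.1592] w [-0.0219  0.0222]
0.034 46 z [0.1335 0.1609] w [-0.0185  0.0219]
0.041 30 z [0.1316 0.1579] w [-0.0153  0.0204]
```

It is level, with its underside at about 0.129 and centred to about 1 mm. Placing it.

>>> step_arm(commands=[0.001, -0.0005, -0.04, 0, 0, 0, -1, 0.001, -0.0005, -0.07, 0, 0, 0, -1, 0.001, -0.0005, -0.083, 0, 0, 0, -1, 0.001, -0.0005, -0.09, 0, 0, 0, -1, 0.001, -0.0005, -0.09, 0, 0, 0, -1, 0.001, -0.0005, -0.09, 0, 0, 0, -1, 0.001, -0.0005, -0.09, 0, 0, 0, -1])

```text
clock: 8.48
tcp_pos: [0.5062, 0.0172, 0.05]
ee_rot: [2.017, 2.407, 0.001]
force: [-0.7, 0.5, -0.8]
gripper_width: 0.504
finger_force: 38.8
```

>>> step_arm(commands=[0, 0, 0, 0, 0, 0, 0.5, 0, 0, 0, 0, 0, 0, 0.5, 0, 0, 0, 0, 0, 0, 0.5, 0, 0, 0, 0, 0, 0, 0.5])

```text
clock: 8.82
tcp_pos: [0.506, 0.0167, 0.0495]
ee_rot: [2.019, 2.407, 0.0]
force: [-0.2, -0.4, -0.4]
gripper_width: 0.743
finger_force: 0.0
```

>>> step_arm(commands=[0, 0, 0.03, 0, 0, 0, 0.5, 0, 0, 0.065, 0, 0, 0, 0.7, 0.002, -0.02, 0.09, 0, 0, -0.05, 1, 0.006, -0.058, 0.09, 0, 0, -0.1, 1, 0.01, -0.097, 0.09, 0, 0, -0.162, 1, 0.014, -0.136, 0.09, 0, 0, -0.162, 1, 0.018, -0.175, 0.09, 0, 0, -0.162, 1, 0.022, -0.214, 0.09, 0, 0, -0.162, 1])

```text
clock: 9.48
tcp_pos: [0.5277, -0.1993, 0.1395]
ee_rot: [2.207, 2.235, 0.0]
force: [0.8, 0.3, 0.5]
gripper_width: 0.999
finger_force: 0.0
```

>>> step_arm(commands=[0.005, -0.039, 0, 0, 0, 0, 1, 0.01, -0.078, 0, 0, 0, 0, 1, 0.015, -0.117, 0, 0, 0, 0, 1, 0.0205, -0.145, 0, 0, 0, 0, 1, 0.0205, -0.145, 0, 0, 0, 0, 1, 0.0205, -0.145, 0, 0, 0, 0, 1, 0.0205, -0.145, 0, 0, 0, 0, 1])

```text
clock: 10.07
tcp_pos: [0.5481, -0.3419, 0.1391]
ee_rot: [-2.207, -2.235, -0.0]
force: [-0.4, 0.0, -0.2]
gripper_width: 1.001
finger_force: 0.0
```

```bash
python3 o.py; python3 - <<'E'
from h import *
from bench import manip
S=manip.capture("scene"); T=manip.capture("top")
for z,k in((.066,"blue"),(.053,"pink"),(.053,"green")):
  q=dict(blue=(.506,.017),pink=(.4865,.1207),green=(.523,-.0857))[k]
  for c in(S,T):
    a=topface(c,proj(c,[*q,z])); print(k,{k:np.round(v,4) for k,v in a.items()})
a=[S["pixels"][100:240,210:410],T["pixels"][120:260,290:490]]
cv2.imwrite("pics/p3.png",cv2.resize(np.hstack(a),None,fx=2,fy=2))
E
```

```text
10.07 [ 0.5481 -0.3419  0.1391] yaw 0.74 z [-0.     0.001 -1.   ] q [-0.68  0.51  0.09  1.15  0.    0.87] F [-0.4  0.  -0.2] w 1.001 0.0
blue {'z': np.float64(0.0654), 'c': array([0.5091, 0.0197]), 'mean': array([0.5078, 0.0201]), 'size': array([53, 77]), 'long': np.float32(99.9551), 'n': np.int64(284)}
blue {'z': np.float64(0.066), 'c': array([0.5084, 0.0186]), 'mean': array([0.5086, 0.0182]), 'size': array([44, 74]), 'long': np.float32(100.1675), 'n': np.int64(382)}
pink {'z': np.float64(0.0539), 'c': array([0.4852, 0.1213]), 'mean': array([0.4849, 0.1217]), 'size': array([67, 90]), 'long': np.float32(100.6578), 'n': np.int64(458)}
pink {'z': np.float64(0.0536), 'c': array([0.487 , 0.1203]), 'mean': array([0.4867, 0.1203]), 'size': array([62, 88]), 'long': np.float32(99.9898), 'n': np.int64(643)}
green {'z': np.float64(0.0537), 'c': array([ 0.5231, -0.0849]), 'mean': array([ 0.5222, -0.085 ]), 'size': array([69, 91]), 'long': np.float32(99.9325), 'n': np.int64(433)}
green {'z': np.float64(0.0539), 'c': array([ 0.5232, -0.086 ]), 'mean': array([ 0.523 , -0.0863]), 'size': array([62, 89]), 'long': np.float32(100.1501), 'n': np.int64(648)}
```

View pics/p3.png

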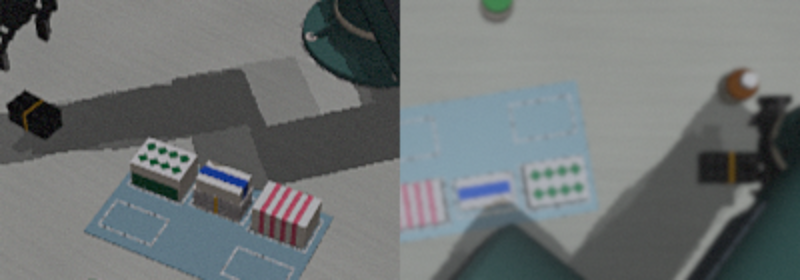

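Blue sits squarely on silver, within about 2 mm, and the large cartons haven't moved. Objects land about 2 mm ahead of the TCP in x, so I'll allow for that. Now the black bundle.

>>> step_arm(commands=[0.0005, -0.0005, -0.04, 0, 0, 0, 1, 0.0005, -0.0005, -0.08, 0, 0, 0, 1, 0.0005, -0.0005, -0.115, 0, 0, 0, 1, 0.0005, -0.0005, -0.128, 0, 0, 0, 1, 0.0005, -0.0005, -0.128, 0, 0, 0, 1, 0.0005, -0.0005, -0.128, 0, 0, 0, -1, 0.0005, -0.0005, -0.128, 0, 0, 0, -1, 0.0005, -0.0005, -0.128, 0, 0, 0, -1], force=40)

```text
clock: 10.83
tcp_pos: [0.5497, -0.3432, 0.0132]
ee_rot: [2.205, 2.234, 0.0]
force: [-1.2, -0.3, 0.9]
gripper_width: 0.601
finger_force: 0.7
```

>>> step_arm(commands=[0, 0, 0, 0, 0, 0, -1, 0, 0, 0, 0, 0, 0, -1, 0, 0, 0, 0, 0, 0, -1, 0, 0, 0, 0, 0, 0, -1])

```text
clock: 11.17
tcp_pos: [0.5496, -0.3433, 0.0132]
ee_rot: [2.205, 2.234, 0.001]
force: [-1.2, 1.7, 9.1]
gripper_width: 0.533
finger_force: 41.0
```

>>> step_arm(commands=[0, 0, 0.03, 0, 0, 0, -1, 0, 0, 0.07, 0, 0, 0, -1, 0, 0, 0.105, 0, 0, 0, -1, 0, 0.03, 0.12, 0, 0, 0.05, -1, 0.008, 0.068, 0.12, 0, 0, 0.1, -1, 0.018, 0.106, 0.12, 0, 0, 0.162, -1, 0.028, 0.144, 0.12, 0, 0, 0.162, -1, 0.038, 0.182, 0.12, 0, 0, 0.162, -1])

```text
clock: 11.83
tcp_pos: [0.5872, -0.1593, 0.1326]
ee_rot: [2.018, 2.406, 0.001]
force: [1.5, 1.1, -1.4]
gripper_width: 0.529
finger_force: 42.2
```

>>> step_arm(commands=[0.012, 0.037, 0, 0, 0, 0, -1, 0.024, 0.07, 0, 0, 0, 0, -1, 0.032, 0.092, 0, 0, 0, 0, -1, 0.032, 0.092, 0, 0, 0, 0, -1, 0.032, 0.092, 0, 0, 0, 0, -1, 0.032, 0.092, 0, 0, 0, 0, -1])

```text
clock: 12.33
tcp_pos: [0.6189, -0.0691, 0.1319]
ee_rot: [2.018, 2.407, 0.0]
force: [0.1, -1.4, -0.6]
gripper_width: 0.528
finger_force: 42.1
```

```bash
python3 o.py; cat > lev.py <<'E'
from h import *
from bench import manip
import sys
x,y,z0,z1=map(float,sys.argv[1:])
S=manip.capture("scene"); P=pts(S); X=P-[x,y,0]; a=np.radians(10)
l=-X[...,0]*np.sin(a)+X[...,1]*np.cos(a); w=X[...,0]*np.cos(a)+X[...,1]*np.sin(a); z=P[...,2]
m=(abs(l)<.06)&(abs(w)<.035)&(z>z0)&(z<z1)&~(abs(l)<.012)
for b in np.arange(-.05,.056,.01):
    k=m&(abs(l-b)<.005)
    if k.sum()>3: print(round(b,3),k.sum(),"z",np.percentile(z[k],[3,97]).round(4),"w",np.percentile(w[k],[3,97]).round(4))
print("l",np.percentile(l[m&(w>0)],[1,99]).round(4))
E
python3 lev.py .6197 -.0694 .1 .2
```

```text
12.33 [ 0.6189 -0.0691  0.1319] yaw 10.04 z [ 0.001 -0.    -1.   ] q [-0.24  0.47  0.    1.1  -0.    1.15] F [ 0.1 -1.4 -0.6] w 0.528 42.1
-0.04 12 z [0.1225 0.1593] w [0.0173 0.0222]
-0.03 18 z [0.1202 0.1446] w [0.0169 0.0224]
-0.02 22 z [0.1206 0.1601] w [-0.0047  0.0241]
0.01 54 z [0.1241 0.1949] w [-0.0298  0.0332]
0.02 67 z [0.1251 0.1827] w [-0.0241  0.0232]
0.03 63 z [0.1245 0.1599] w [-0.0209  0.0221]
0.04 108 z [0.12   0.1605] w [-0.024   0.0214]
l [-0.0395  0.0421]
```

>>> step_arm(commands=[0.0005, 0, -0.04, 0, 0, 0, -1, 0.0005, 0, -0.08, 0, 0, 0, -1, 0.0005, 0, -0.105, 0, 0, 0, -1, 0.0005, 0, -0.116, 0, 0, 0, -1, 0.0005, 0, -0.116, 0, 0, 0, -1, 0.0005, 0, -0.116, 0, 0, 0, -1, 0.0005, 0, -0.116, 0, 0, 0, -1])

```text
clock: 12.97
tcp_pos: [0.6193, -0.0698, 0.0156]
ee_rot: [2.02, 2.405, 0.0]
force: [0.1, -0.0, -1.2]
gripper_width: 0.53
finger_force: 46.6
```

>>> step_arm(commands=[0, 0, 0, 0, 0, 0, 0.4, 0, 0, 0, 0, 0, 0, 0.4, 0, 0, 0, 0, 0, 0, 0.4, 0, 0, 0, 0, 0, 0, 0.4, 0, 0, 0.03, 0, 0, 0, 0.4, 0, 0, 0.07, 0, 0, 0, 0.4, 0, 0, 0.11, 0, 0, 0, 1, 0, 0, 0.13, 0, 0, 0, 1])

```text
clock: 13.63
tcp_pos: [0.6204, -0.069, 0.15]
ee_rot: [2.016, 2.404, 0.003]
force: [0.4, -0.4, 0.9]
gripper_width: 0.952
finger_force: 0.0
```

>>> step_arm(commands=[-0.009, 0.04, 0, 0, 0, 0.073, 1, -0.018, 0.08, 0, 0, 0, 0.073, 1, -0.027, 0.12, 0, 0, 0, 0.073, 1, -0.036, 0.16, 0, 0, 0, 0.073, 1, -0.045, 0.2, 0, 0, 0, 0.073, 1, -0.054, 0.24, 0, 0, 0, 0.073, 1, -0.063, 0.28, 0, 0, 0, 0.073, 1, -0.072, 0.32, 0, 0, 0, 0.073, 1])

```text
clock: 14.3
tcp_pos: [0.5465, 0.2531, 0.1456]
ee_rot: [1.929, 2.479, 0.001]
force: [1.0, 1.2, 0.5]
gripper_width: 0.997
finger_force: 0.0
```

>>> step_arm(commands=[-0.009, 0.04, 0, 0, 0, 0, 1, -0.018, 0.08, 0, 0, 0, 0, 1, -0.025, 0.111, 0, 0, 0, 0, 1, -0.025, 0.111, 0, 0, 0, 0, 1, -0.025, 0.111, 0, 0, 0, 0, 1, -0.025, 0.111, 0, 0, 0, 0, 1])

```text
clock: 14.8
tcp_pos: [0.5223, 0.3619, 0.1452]
ee_rot: [1.929, 2.479, -0.0]
force: [1.1, -0.2, -0.4]
gripper_width: 1.004
finger_force: 0.0
```

```bash
python3 o.py; python3 - <<'E'
from h import *
from bench import manip
S=manip.capture("scene"); T=manip.capture("top")
for k,q in dict(black=(.622,-.069,.04),blue=(.507,.018,.066),orange=(.5227,.3618,.03),pink=(.4865,.1207,.053)).items():
  for n,c in(("S",S),("T",T)):
    a=topface(c,proj(c,q)); print(k,n,{k:np.round(v,4).tolist() for k,v in a.items()})
a=[S["pixels"][100:300,210:450],T["pixels"][100:300,180:420]]
cv2.imwrite("pics/p4.png",cv2.resize(np.hstack(a),None,fx=1.6,fy=1.6))
E
```

```text
14.8 [0.5223 0.3619 0.1452] yaw 14.23 z [-0. -0. -1.] q [ 0.48  0.49  0.07  1.15 -0.    1.8 ] F [ 1.1 -0.2 -0.4] w 1.004 0.0
black S {'z': 0.0397, 'c': [0.6197, -0.0683], 'mean': [0.6196, -0.0679], 'size': [51, 84], 'long': 100.23100280761719, 'n': 335}
black T {'z': 0.0401, 'c': [0.6218, -0.0691], 'mean': [0.6218, -0.0693], 'size': [46, 82], 'long': 100.18229675292969, 'n': 429}
blue S {'z': 0.066, 'c': [0.5072, 0.0195], 'mean': [0.5072, 0.0194], 'size': [49, 77], 'long': 100.48079681396484, 'n': 276}
blue T {'z': 0.0655, 'c': [0.5084, 0.0185], 'mean': [0.5085, 0.0185], 'size': [44, 74], 'long': 100.1675033569336, 'n': 395}
orange S {'z': 0.0315, 'c': [0.5224, 0.3625], 'mean': [0.5224, 0.3626], 'size': [54, 80], 'long': 103.2260971069336, 'n': 405}
orange T {'z': 0.0315, 'c': [0.5238, 0.3601], 'mean': [0.5237, 0.3593], 'size': [46, 77], 'long': 104.78579711914062, 'n': 392}
pink S {'z': 0.054, 'c': [0.487, 0.1217], 'mean': [0.4864, 0.1224], 'size': [70, 90], 'long': 99.92500305175781, 'n': 485}
pink T {'z': 0.0539, 'c': [0.4871, 0.1203], 'mean': [0.4871, 0.1203], 'size': [62, 88], 'long': 99.66120147705078, 'n': 640}
```

View pics/p4.png

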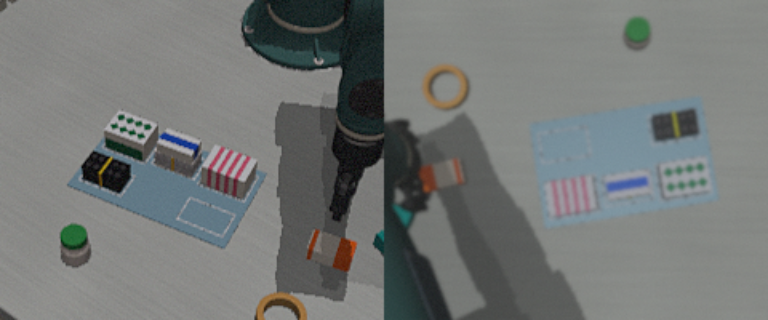

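Black lies exactly on target in the outline behind green, and the gripper stands over orange. Grasping it.

>>> step_arm(commands=[0, 0, -0.04, 0, 0, 0, 1, 0, 0, -0.08, 0, 0, 0, 1, 0, 0, -0.117, 0, 0, 0, 1, 0, 0, -0.134, 0, 0, 0, 1, 0, 0, -0.134, 0, 0, 0, 1, 0, 0, -0.134, 0, 0, 0, -1, 0, 0, -0.134, 0, 0, 0, -1, 0, 0, -0.134, 0, 0, 0, -1], force=35)

```text
clock: 15.57
tcp_pos: [0.5236, 0.3624, 0.0133]
ee_rot: [1.929, 2.478, 0.004]
force: [-1.1, 0.2, -0.2]
gripper_width: 0.603
finger_force: 0.0
```

>>> step_arm(commands=[0, 0, 0, 0, 0, 0, -1, 0, 0, 0, 0, 0, 0, -1, 0, 0, 0, 0, 0, 0, -1, 0, 0, 0, 0, 0, 0, -1])

```text
clock: 15.9
tcp_pos: [0.5234, 0.3624, 0.0133]
ee_rot: [1.929, 2.478, 0.004]
force: [0.5, -2.4, 6.9]
gripper_width: 0.528
finger_force: 35.6
```

>>> step_arm(commands=[0, 0, 0.03, 0, 0, 0, -1, 0, 0, 0.07, 0, 0, 0, -1, 0, 0, 0.11, 0, 0, 0, -1, 0, -0.03, 0.13, 0, 0, -0.03, -1, -0.008, -0.068, 0.13, 0, 0, -0.074, -1, -0.014, -0.106, 0.13, 0, 0, -0.074, -1, -0.02, -0.144, 0.13, 0, 0, -0.074, -1, -0.026, -0.182, 0.13, 0, 0, -0.074, -1])

```text
clock: 16.57
tcp_pos: [0.496, 0.1788, 0.1425]
ee_rot: [2.018, 2.405, 0.003]
force: [1.5, -1.2, -0.5]
gripper_width: 0.53
finger_force: 37.2
```

>>> step_arm(commands=[-0.006, -0.037, 0, 0, 0, 0, -1, -0.0115, -0.059, 0, 0, 0, 0, -1, -0.0115, -0.059, 0, 0, 0, 0, -1, -0.0115, -0.059, 0, 0, 0, 0, -1, -0.0115, -0.059, 0, 0, 0, 0, -1])

```text
clock: 16.98
tcp_pos: [0.4853, 0.1215, 0.1421]
ee_rot: [2.02, 2.405, 0.002]
force: [0.3, 0.9, -1.5]
gripper_width: 0.528
finger_force: 37.2
```

```bash
python3 o.py; python3 lev.py .4852 .1213 .1 .2
```

```text
16.98 [0.4853 0.1215 0.1421] yaw 9.96 z [ 0.002  0.    -1.   ] q [ 0.08  0.27 -0.29  1.01  0.    1.48] F [ 0.3  0.9 -1.5] w 0.528 37.2
-0.04 19 z [0.1333 0.1633] w [0.0027 0.0233]
-0.03 31 z [0.1324 0.164 ] w [0.01  0.024]
-0.02 27 z [0.1317 0.1602] w [0.0182 0.0242]
-0.01 5 z [0.1389 0.1618] w [0.0208 0.0239]
0.01 40 z [0.1367 0.1992] w [-0.0288  0.0308]
0.02 65 z [0.1332 0.1638] w [-0.0207  0.0251]
0.03 61 z [0.1353 0.1648] w [-0.0232  0.025 ]
0.04 74 z [0.1325 0.1639] w [-0.0217  0.0244]
l [-0.038   0.0407]
```

>>> step_arm(commands=[0, 0, -0.035, 0, 0, 0, -1, 0, 0, -0.06, 0, 0, 0, -1, 0, 0, -0.071, 0, 0, 0, -1, 0, 0, -0.076, 0, 0, 0, -1, 0, 0, -0.076, 0, 0, 0, -1, 0, 0, -0.076, 0, 0, 0, -1])

```text
clock: 17.53
tcp_pos: [0.4852, 0.1221, 0.0656]
ee_rot: [2.018, 2.407, 0.001]
force: [-0.4, 0.2, -0.9]
gripper_width: 0.528
finger_force: 38.4
```

>>> step_arm(commands=[0, 0, 0, 0, 0, 0, 0.5, 0, 0, 0, 0, 0, 0, 0.5, 0, 0, 0, 0, 0, 0, 0.5, 0, 0, 0, 0, 0, 0, 0.5, 0, 0, 0.03, 0, 0, 0, 0.5, 0, 0, 0.07, 0, 0, 0, 0.5, 0, 0, 0.11, 0, 0, 0, 1, 0, 0, 0.14, 0, 0, 0, 1])

```text
clock: 18.2
tcp_pos: [0.485, 0.1212, 0.2084]
ee_rot: [2.019, 2.405, 0.002]
force: [0.8, 0.0, 0.8]
gripper_width: 0.996
finger_force: 0.0
```

>>> step_arm(commands=[-0.02, 0.04, 0, 0, 0, 0, 1, -0.04, 0.08, 0, 0, 0, 0, 1, -0.06, 0.12, 0, 0, 0, 0, 1, -0.08, 0.16, 0, 0, 0, 0, 1, -0.09, 0.2, 0, 0, 0, 0, 1, -0.1, 0.24, 0, 0, 0, 0, 1, -0.1, 0.24, 0, 0, 0, 0, 1, -0.1, 0.24, 0, 0, 0, 0, 1])

```text
clock: 18.87
tcp_pos: [0.3838, 0.3636, 0.2051]
ee_rot: [-2.015, -2.41, -0.0]
force: [0.4, -0.4, -0.4]
gripper_width: 1.004
finger_force: 0.0
```

```bash
python3 o.py; python3 - <<'E'
from h import *
from bench import manip
S=manip.capture("scene"); T=manip.capture("top")
for k,q in dict(orange=(.486,.1207,.083),green=(.523,-.0857,.053),black=(.622,-.069,.04),blue=(.507,.018,.066),jar=(.792,.003,.063)).items():
  for n,c in(("S",S),("T",T)):
    a=topface(c,proj(c,q)); print(k,n,{k:np.round(v,4).tolist() for k,v in a.items()})
a=[S["pixels"][100:300,180:420],T["pixels"][100:300,200:480]]
cv2.imwrite("pics/p5.png",cv2.resize(np.hstack(a),None,fx=1.5,fy=1.5))
E
```

```text
18.87 [0.3838 0.3636 0.2051] yaw 10.18 z [-0.  0. -1.] q [ 0.6   0.28 -0.1   1.19  0.    2.  ] F [ 0.4 -0.4 -0.4] w 1.004 0.0
orange S {'z': 0.0837, 'c': [0.4864, 0.124], 'mean': [0.4867, 0.1234], 'size': [53, 82], 'long': 99.29840087890625, 'n': 341}
orange T {'z': 0.0008, 'c': [0.5785, 0.0645], 'mean': [0.5657, 0.0556], 'size': [1220, 2016], 'long': 90.43389892578125, 'n': 255322}
green S {'z': 0.0538, 'c': [0.5224, -0.0851], 'mean': [0.5215, -0.0857], 'size': [68, 91], 'long': 99.38069915771484, 'n': 416}
green T {'z': 0.054, 'c': [0.5233, -0.0861], 'mean': [0.5232, -0.086], 'size': [62, 88], 'long': 100.15010070800781, 'n': 649}
black S {'z': 0.0398, 'c': [0.6205, -0.0683], 'mean': [0.6193, -0.0682], 'size': [52, 84], 'long': 99.02490234375, 'n': 317}
black T {'z': 0.0401, 'c': [0.6218, -0.0691], 'mean': [0.6215, -0.0696], 'size': [46, 82], 'long': 100.18219757080078, 'n': 409}
blue S {'z': 0.066, 'c': [0.5074, 0.019], 'mean': [0.5067, 0.0192], 'size': [50, 76], 'long': 97.65660095214844, 'n': 265}
blue T {'z': 0.0659, 'c': [0.5084, 0.0186], 'mean': [0.5084, 0.0184], 'size': [44, 74], 'long': 100.1675033569336, 'n': 395}
jar S {'z': 0.0638, 'c': [0.7911, 0.0035], 'mean': [0.7916, 0.0037], 'size': [44, 47], 'long': 78.53610229492188, 'n': 180}
jar T {'z': 0.0639, 'c': [0.792, 0.0033], 'mean': [0.7925, 0.0027], 'size': [44, 45], 'long': 0.5680999755859375, 'n': 195}
```

View pics/p5.png

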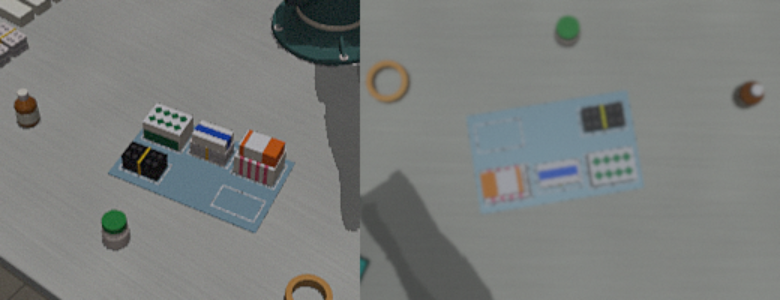

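All four packs lie flat, square and where asked, and the bystanders are unmoved. Handing in.

```bash
python3 -c "
from bench import manip
print(manip.hand_in())"
```

```text
the job is handed in; nothing more can be done
None
```

I handed the job in with all four packs placed as asked, the silver and blue stack about 2–3 mm off centre and the other two on centre within measurement; the large cartons and jar measured unmoved, and the bottle and tape roll look untouched.

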